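Collect the pressed soap from the catch tray

ROBOT

A 6-joint arm with a two-finger parallel gripper is mounted at the origin on a cart in front of the work surface, level with it; the furniture and walls round the work are solid. World frame = base frame: x ahead of the robot, y to its left, z up, the work surface at z = 0. Lengths are in m, angles in degrees, forces in N, time in s.
With the tool pointing down it reaches from about 0.35 to 0.875 m from the base axis. Payload 4.2 kg.
Tool frame: the origin (TCP) lies on the front face of the gripper's body, between the roots of the fingers; the fingertips stand 70 mm ahead of it and the grasp point (between the pads) lies 51 mm ahead of it (r.nose_length is the distance from the TCP to the fingertips, in m); z points along the fingers, y is the direction in which the jaws open and shut (so a half turn about z gives the same grasp; the last joint's range is limited). The gripper opens to 87 mm and grips with 3 to 60 N. Pads are 19 mm wide; open, the fingers measure 117 mm over their backs; the gripper's body (75 mm by 190 mm) begins 51 mm behind the grasp point.
Start: joints at [-50.615, 22.042, 0.453, 0, -68.411, -14.817], TCP at [0.26, -0.568, 0.292] pointing down, gripper open.
Joint ranges: [-179.83, 179.83], [-69.29, 118.12], [-61.27, 80.66], [-181.25, 117.63], [-171.15, -9.14], [-177.46, 177.46]. Speed limits (degrees/s): [159.86, 159.86, 180, 180, 180, 180].

INTERFACE

Orientations are given as a 3x3 rotation matrix whose columns are the frame's x, y, z axes.
In Python, from station import telemetry, capture, order, r gives the robot as it stands.
- The arm moves only by the tool drive_tool, never from a script. Its argument "series" is a list of rows, each a list of 4 numbers: the shift along the tool's x, y, z as a fraction of full scale, then the turn about the tool's z as a fraction of full scale. In form: [[dx, dy, dz, turn], ...]. A call has 1 to 10 rows; each row is the pose to reach, as a shift and turn from the pose commanded when the call began, along the tool's axes at that moment; what a row does not reach only later rows make up. Full scale, the value 1, is 0.12 m for a shift and 2 rad for a turn. A row lasts 1/8 s, in which the tool goes at most 62.5 mm and 10.7 degrees, less where a joint would pass 70% of its speed; a pose out of reach is approached as far as the arm can. A call with a number of a shift or a turn outside -1 to 1 is refused whole. A call with a gripper value outside its range is refused whole. "fingers" is the finger opening in mm, from 0 to 87, set as the call begins (left out, the last holds). The fingers move at their own pace and stop on an object; the grip force is fixed at half the most. Time passes only in rows, so rows that repeat a pose let the fingers close. It gives the time, the measured TCP pose, the force and the opening at its end, in the units of the state.
- telemetry.sense(): the state, without advancing time (a new reading comes with each control period).
- capture(name): name is "scene" or "side" or "wrist"; returns a dict with "color" (400x640x3 uint8, blue, green, red), "fx", "fy", "cx", "cy" (pixels), "eye" and "attitude" of the camera in the world; the wrist camera has in their place "mount" (4x4, takes a point from camera to tool coordinates, whose origin is the TCP and whose axes are the flange's). Camera axes: x right, y up, looking along -z (the intrinsics and any distortion apply to the point x, -y, -z); pixel columns grow to the right and rows downward; lengths in m; the calibration is good to about 2 mm. The wrist camera is an equidistant fisheye: a pixel r from the principal point sees the ray r / f radians off the axis. A picture is of the moment at which its call begins: read the wrist's pose just before it. There is no depth.
- order.finish_job(): hands the job in, once; it reports no verdict.
The state is a dict: "time_s": time; "joints": joint angles; "joint_velocities": joint speeds; "effort": joint torques, N m; "tcp_pos": TCP position; "ee_rot": TCP orientation; "wrist_force": force on the tool from outside, world axes, zero at the start; "moment": the same for the moment, N m; "gripper_width": opening from 0.0 (shut) to 1.0 (fully open).
Only numpy, scipy, OpenCV 4.12 (cv2) and the standard library are available. Lean on these libraries where they do the work, as an engineer would, in place of code of your own. Each camera call takes 0.05 s, during which the arm holds its last target. There are 200 camera calls.

TASK

The soap press has finished: take the two soap blocks out of its catch tray and stand them in the grey tote, both flat on its floor and the same way up as they are now. Leave the wooden pot brush standing where it is in the tray.

Things in the scene. Friction and masses are not known exactly. Their poses are not given: they have to be found in the camera images.
- soap_1: Loose block of soap in the press's catch tray, looking like brown grained wood, edges rounded: 49 (its own x) by 62 (its own y) by 52 mm high, about 0.2 kg, rigid. Origin at the centre of its underside, z up. Best taken from above, fingers closing along its x. Turned at most 20 degrees from square to the tray. A third such block, in a white dish on the table at the far right, is no part of the job.
- soap_2: Second block, the same as soap_1, in the same tray: a fixed flat metal tray, 180 by 320 mm inside, floor 4 mm above the table, walls 25 mm high, its long side across the robot's view. A white press 0.22 m tall stands behind it (away from the robot), its front 140 mm or more beyond the middle of the tray. Origin at the centre of its underside, z up.
- tray_brush: Turned wooden pot brush standing on its bristles in the catch tray, round and knobbed, 58 mm across and 87 mm high; loose, to be left standing there. Brush and blocks stand in one row along the tray in any order, neighbours 85 to 115 mm apart between centres. Origin at the centre of its foot, z up.
- tote: Open grey plastic tote, empty, fixed on the table to the right of the tray. Inside 212 (its own x) by 162 mm (its own y), walls and floor 4 mm thick, rim 62 mm above the table; a black patch on each short end. Origin at the centre of its underside on the table, x along its long side, z up. Both blocks fit side by side along its length, 48 mm either side of the middle.
Mind the look-alikes: they are no part of the job. What is shaped like the soap_2 but pink is not meant.

How it is judged:
By the outcome, as a careful person would: the job done as asked, in the order asked, and still so for the second after the job is handed in, with the robot touching nothing.
It also fails if it takes over 58 s, if anything falls off the work surface, if the arm or the gripper's body presses on something with over 40 N, if the wrist force passes 120 N, or if a joint passes its speed limit or range.

## Working session

There is one attempt and no reset: what is moved stays moved. The work goes in short steps, Python scripts to look and compute and a tool call to move; the robot and the scene stay as the last step left them, time stands still between calls to the robot, and variables do not carry over. Pictures are saved under pics/ and viewed, about 8 in all and at most 12, crops included, and the job is handed in when it is done.

Besides the shell and the picture viewer there is one more tool, called after "Request:" in YAML: its name, and indented under it one key for each argument. drive_tool: Moves the arm, as the interface text tells. Shift numbers are shares of 0.12 m and turn numbers shares of 2 rad, none past 1 either way. Its arguments: {"type":"object","properties":{"series":{"type":"array","items":{"type":"array","items":{"type":"number","minimum":-1,"maximum":1}}},"fingers":{"type":"number"}},"required":["series"]}

```bash
mkdir -p pics; ls
python3 - <<'E'
from station import telemetry, capture, order, r
import cv2, numpy as np
s=telemetry.sense(); print({k:np.round(v,3).tolist() for k,v in s.items()}, r.nose_length)
for n in("scene","side","wrist"):
    c=capture(n); cv2.imwrite(f"pics/{n}0.png",c["color"]); np.savez(f"pics/{n}0.npz",**c); print(n,{k:np.round(v,4).tolist() for k,v in c.items() if k!="color"})
E
```

```text
pics
{'time_s': 0.0, 'joints': [-50.615, 22.091, 0.381, -0.029, -68.412, -14.817], 'joint_velocities': [0.059, -0.03, -0.009, 0.039, 0.08, -0.047], 'effort': [0.0, -39.067, 18.741, 4.22, 0.011, -0.0], 'tcp_pos': [0.26, -0.568, 0.291], 'ee_rot': [[-0.91, -0.416, -0.001], [-0.416, 0.91, 0.002], [0.0, 0.002, -1.0]], 'wrist_force': [0.36, 0.828, -0.206], 'moment': [0.011, 0.075, 0.022], 'gripper_width': 1.001} 0.0697
scene {'fx': 466.6686, 'fy': 466.6686, 'cx': 318.7201, 'cy': 198.1271, 'eye': [-0.0928, 1.0387, 0.7731], 'attitude': [[-0.8321, 0.2753, -0.4815], [-0.5545, -0.4326, 0.7109], [-0.0126, 0.8585, 0.5126]]}
side {'fx': 421.3797, 'fy': 421.3797, 'cx': 311.8464, 'cy': 196.6729, 'eye': [0.6148, 0.8339, 0.7184], 'attitude': [[-1.0, 0.0078, 0.0026], [-0.0031, -0.6536, 0.7568], [0.0076, 0.7568, 0.6536]]}
wrist {'fx': 309.7069, 'fy': 309.7069, 'cx': 317.924, 'cy': 199.838, 'mount': [[0.0, 0.9541, 0.2996, 0.0834], [1.0, 0.0001, -0.0002, -0.0016], [-0.0002, 0.2996, -0.9541, -0.0931], [0.0, 0.0, 0.0, 1.0]]}
```

View pics/scene0.png

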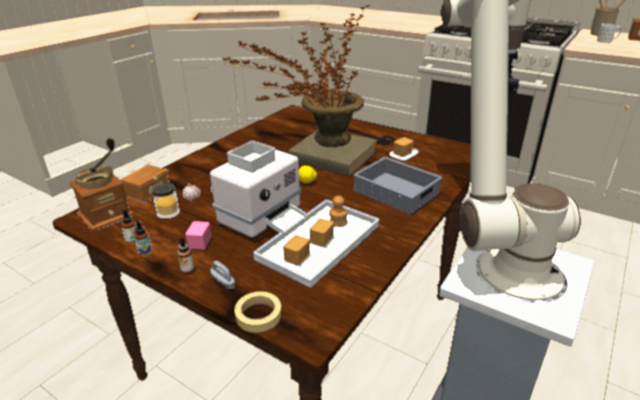

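View pics/side0.png

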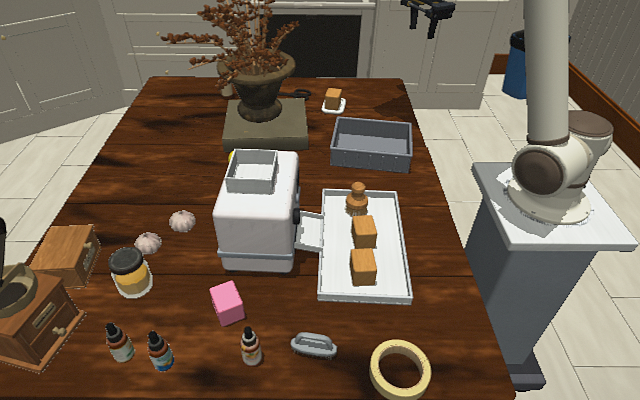

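The side view shows the following:
- Two brown blocks in the metal tray at (364,266) and (365,232).
- The brush at (357,200).
- The tote at (372,145).
- Look-alikes: a pink block at (227,303), and a brown block in the white dish at (333,98).

Only the two in the tray, brown and beside the brush, fit the description. I'll confirm that in an enlarged crop.

```bash
cat > h.py <<'E'
import numpy as np, cv2
def ray(c,uv):
    d=np.array([(uv[0]-c["cx"])/c["fx"],-(uv[1]-c["cy"])/c["fy"],-1]); return np.array(c["attitude"])@d
def atz(c,uv,z):
    d=ray(c,uv); e=np.array(c["eye"]); return (e+d*(z-e[2])/d[2])[:2]
def proj(c,P):
    q=(np.atleast_2d(P)-c["eye"])@np.array(c["attitude"]); return np.c_[c["cx"]+c["fx"]*q[:,0]/-q[:,2], c["cy"]-c["fy"]*q[:,1]/-q[:,2]]
E
python3 - <<'E'
import cv2,numpy as np
a=cv2.imread("pics/side0.png"); o=np.zeros((600,800,3),np.uint8)
t=cv2.resize(a[172:302,312:412],None,fx=4.5,fy=4.5,interpolation=cv2.INTER_CUBIC); o[:t.shape[0],:t.shape[1]]=t
t=cv2.resize(a[112:178,325:418],None,fx=3.6,fy=3.6,interpolation=cv2.INTER_CUBIC); o[:t.shape[0],460:460+t.shape[1]]=t
b=cv2.imread("pics/scene0.png")
t=cv2.resize(b[190:285,265:365],None,fx=3.4,fy=3.4,interpolation=cv2.INTER_CUBIC); o[250:250+t.shape[0],455:455+t.shape[1]]=t
cv2.imwrite("pics/crop1.png",o)
E
```

```text
(no output)
```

View pics/crop1.png

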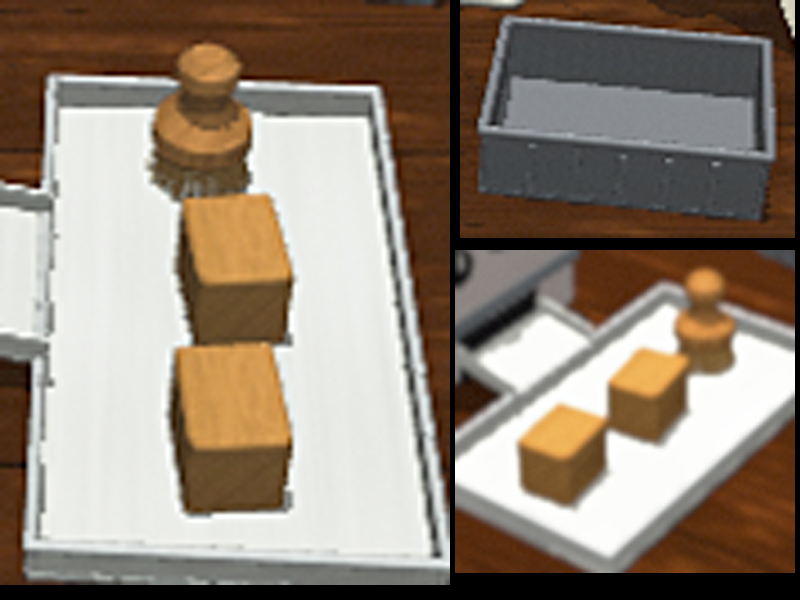

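The crop confirms two brown grained blocks and the brush in one row in the metal tray, with the empty tote beside it. I'll fit their poses from the corners in both views.

Run:
```python
from h import *
from scipy.optimize import least_squares
S=dict(np.load("pics/side0.npz"));C=dict(np.load("pics/scene0.npz"))
def px(l,s,off,org): return (np.array(l,float)-off+.5)/s-.5+org
def corners(p,hx,hy,z): 
    c,s=np.cos(p[2]),np.sin(p[2]); return np.array([[p[0]+c*a*hx-s*b*hy,p[1]+s*a*hx+c*b*hy,z] for a,b in((1,-1),(-1,-1),(-1,1),(1,1))])
def fit(obs,hx,hy,z,x0):
    f=lambda p:np.concatenate([(proj(c,corners(p,hx,hy,z))-o).ravel() for c,o in obs])
    q=least_squares(f,x0);return q.x,np.sqrt(np.mean(q.fun**2)),q.fun.reshape(-1,2).round(1).tolist()
# order in side image: left-top = (+x,-y), right-top=(-x,-y), right-bottom(-x,+y), left-bottom
sd={"A":[(184,198),(270,195),(291,276),(199,284)],"B":[(177,348),(272,345),(291,446),(184,449)]}
sc={"A":[(646,349),(688,358),(660,400),(610,386)],"B":[(562,404),(606,416),(567,460),(520,438)]}
for k in"AB":
    o1=px(sd[k],4.5,(0,0),(312,172)); o2=px(sc[k],3.4,(455,250),(265,190))
    print(k,[atz(S,u,.056).round(3).tolist() for u in o1])
    for hx,hy in((.0235,.030),(.030,.0235)):
        for obs in([(S,o1)],[(S,o1),(C,o2)]):
            x0=[*np.mean([atz(S,u,.056) for u in o1],0),0]; x,e,_=fit(obs,hx,hy,.055,x0);print(hx,x[:2].round(4),np.degrees(x[2]).round(1),e.round(2))
t=px([(507,17),(773,38),(774,156),(480,132)],3.6,(460,0),(325,112))
print([atz(S,u,.062).round(3).tolist() for u in t])
x,e,f=fit([(S,t)],.110,.085,.062,[.5,-.2,0]);print("tote",x[:2],np.degrees(x[2]),e,f)
b=px([(209,65)],4.5,(0,0),(312,172))[0];print("brush head",atz(S,b,.078))
for u in px([(50,78),(380,90),(440,560),(38,548)],4.5,(0,0),(312,172)): print("tray",atz(S,u,.025).round(3))
```

```text
A [[0.519, 0.132], [0.475, 0.129], [0.471, 0.187], [0.516, 0.193]]
0.0235 [0.4949 0.1591] 4.1 0.44
0.0235 [0.494  0.1588] 5.2 0.81
0.03 [0.4948 0.1593] 7.4 2.7
0.03 [0.494  0.1591] 4.5 2.65
B [[0.529, 0.234], [0.485, 0.232], [0.482, 0.292], [0.53, 0.294]]
0.0235 [0.5065 0.2622] 1.2 0.35
0.0235 [0.5061 0.2611] 1.6 0.74
0.03 [0.5065 0.2625] 3.6 2.92
0.03 [0.5061 0.2614] 0.4 2.7
[[0.534, -0.303], [0.313, -0.272], [0.343, -0.102], [0.562, -0.13]]
tote [ 0.43839149 -0.2012834 ] -8.908207892011447 0.5612657405355093 [[0.1, 0.2], [-0.8, 0.7], [-0.0, 0.3], [0.7, -0.8]]
brush head [0.50148643 0.05207898]
tray [0.584 0.   ]
tray [0.397 0.009]
tray [0.418 0.33 ]
tray [0.595 0.325]
```

Request:
drive_tool:
  series:
    - [-0.87,0.94,0,0]
    - [-0.87,0.94,0,0]
    - [-0.87,0.94,0,0]

```text
time_s: 0.52
tcp_pos: [0.3081, -0.4199, 0.2922]
ee_rot: [[-0.909, -0.417, -0.0], [-0.417, 0.909, 0.001], [-0.0, 0.001, -1.0]]
wrist_force: [0.8, -1.3, 0.7]
gripper_width: 1.0
```

Request:
drive_tool:
  series:
    - [-0.87,0.94,0,0]
    - [-0.87,0.94,0,0]
    - [-0.87,0.94,0,0]

```text
time_s: 0.9
tcp_pos: [0.3561, -0.274, 0.2923]
ee_rot: [[-0.908, -0.418, 0.0], [-0.418, 0.908, 0.0], [-0.0, 0.0, -1.0]]
wrist_force: [0.6, -0.6, -0.4]
gripper_width: 0.998
```

Request:
drive_tool:
  series:
    - [-0.87,0.94,0,0]
    - [-0.87,0.94,0,0]
    - [-0.87,0.94,0,0]

```text
time_s: 1.27
tcp_pos: [0.4043, -0.128, 0.2923]
ee_rot: [[-0.908, -0.418, 0.0], [-0.418, 0.908, 0.0], [-0.001, 0.0, -1.0]]
wrist_force: [0.7, -0.9, 0.1]
gripper_width: 1.003
```

Request:
drive_tool:
  series:
    - [-0.87,0.94,0,0]
    - [-0.87,0.94,0,0]
    - [-0.87,0.94,0,0]

```text
time_s: 1.65
tcp_pos: [0.4526, 0.0182, 0.2922]
ee_rot: [[-0.908, -0.418, 0.0], [-0.418, 0.908, 0.0], [-0.0, 0.0, -1.0]]
wrist_force: [-0.9, -0.5, 0.0]
gripper_width: 1.001
```

Request:
drive_tool:
  series:
    - [-0.87,0.94,0,-0.1]
    - [-0.87,0.94,0,-0.2]
    - [-0.87,0.94,0,-0.3]
    - [-0.87,0.94,0,-0.4]
    - [-0.87,0.94,0,-0.5]
    - [-0.87,0.94,0,-0.6]
    - [-0.87,0.94,0,-0.6]
    - [-0.87,0.94,0,-0.6]

```text
time_s: 2.65
tcp_pos: [0.5, 0.1615, 0.292]
ee_rot: [[0.057, -0.998, -0.001], [-0.998, -0.057, -0.0], [0.0, 0.001, -1.0]]
wrist_force: [-0.4, 0.6, 0.3]
gripper_width: 1.001
```

```bash
cat >> h.py <<'E'
def wcam(c,s):
    R=np.array(s["ee_rot"]);p=np.array(s["tcp_pos"]);M=c["mount"];return R@M[:3,:3],R@M[:3,3]+p
def wproj(c,s,P):
    R,e=wcam(c,s);q=(np.atleast_2d(P)-e)@R;v=np.c_[q[:,0],-q[:,1],-q[:,2]]
    rr=np.hypot(v[:,0],v[:,1]);th=np.arctan2(rr,v[:,2]);k=(c["fx"]*th/np.maximum(rr,1e-9))[:,None]
    return np.array([c["cx"],c["cy"]])+k*v[:,:2]
def watz(c,s,uv,z):
    R,e=wcam(c,s);d=(np.array(uv,float)-[c["cx"],c["cy"]])/c["fx"];th=np.hypot(*d);n=d/max(th,1e-9)*np.sin(th)
    w=R@np.array([n[0],-n[1],-np.cos(th)]);return (e+w*(z-e[2])/w[2])[:2]
def box(x,y,a,z,hx=.0245,hy=.031):
    a=np.radians(a);c,s_=np.cos(a),np.sin(a);return np.array([[x+c*i*hx-s_*j*hy,y+s_*i*hx+c*j*hy,z] for i,j in((1,-1),(-1,-1),(-1,1),(1,1))])
E
python3 - <<'E'
from h import *
from station import telemetry,capture
s=telemetry.sense();c=capture("wrist");np.savez("pics/w1.npz",**c);np.savez("pics/w1s.npz",**s)
im=cv2.resize(c["color"],None,fx=1.25,fy=1.25,interpolation=cv2.INTER_CUBIC)
for b in((.494,.159,5),(.506,.261,1.5)):
    p=wproj(c,s,box(*b,.056))*1.25; cv2.polylines(im,[p.round().astype(int)],True,(255,0,0),1)
cv2.imwrite("pics/w1.png",im)
E
```

```text
(no output)
```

View pics/w1.png

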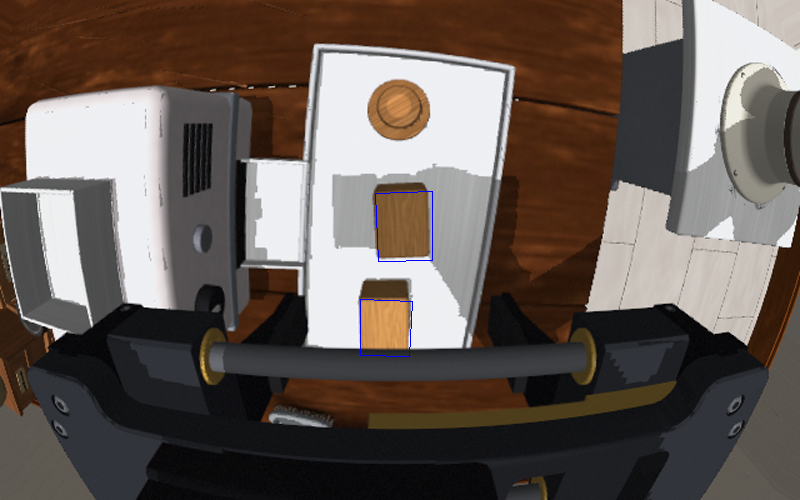

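The wrist view agrees with the fits: block A is at about (404,225), block B at (386,328) and the brush at (399,108). All outlines are within about 2 px. Descending on A.

Request:
drive_tool:
  series:
    - [0.02,0.04,1,0]
    - [0.02,0.04,1,0]
    - [0.02,0.04,1,0]
  fingers: 87

```text
time_s: 3.08
tcp_pos: [0.4931, 0.1573, 0.1686]
ee_rot: [[0.056, -0.998, -0.009], [-0.998, -0.056, -0.006], [0.005, 0.009, -1.0]]
wrist_force: [-0.2, -0.3, 0.6]
gripper_width: 0.994
```

Request:
drive_tool:
  series:
    - [0,0,0.3,0]
    - [0,0,0.5,0]
    - [0,0,0.65,0]
    - [0,0,0.74,0]
    - [0,0,0.74,0]

```text
time_s: 3.7
tcp_pos: [0.4963, 0.1594, 0.0843]
ee_rot: [[0.058, -0.998, 0.001], [-0.998, -0.058, 0.001], [-0.0, -0.001, -1.0]]
wrist_force: [0.3, 0.6, -0.3]
gripper_width: 0.996
```

Request:
drive_tool:
  series:
    - [0,0,0,0]
    - [0,0,0,0]
    - [0,0,0,0]
    - [0,0,0,0]
    - [0,0,0,0]
    - [0,0,0,0]
    - [0,0,0,0]
  fingers: 40

```text
time_s: 4.58
tcp_pos: [0.4956, 0.159, 0.0836]
ee_rot: [[0.058, -0.998, 0.0], [-0.998, -0.058, 0.0], [-0.0, -0.0, -1.0]]
wrist_force: [0.5, -0.5, 1.9]
gripper_width: 0.553
```

Request:
drive_tool:
  series:
    - [0,0,-0.3,0]
    - [0,0,-0.7,0]
    - [0,0,-1,0]
    - [0,0,-1,0]

```text
time_s: 5.08
tcp_pos: [0.4963, 0.1595, 0.2059]
ee_rot: [[0.058, -0.998, 0.005], [-0.998, -0.058, 0.003], [-0.003, -0.005, -1.0]]
wrist_force: [-0.2, -0.6, -2.0]
gripper_width: 0.549
```

Request:
drive_tool:
  series:
    - [0,0,-0.3,0]
    - [0.3,0.06,-0.3,0]
    - [0.6,0.06,-0.3,0]
    - [0.76,0.06,-0.3,0]

```text
time_s: 5.58
tcp_pos: [0.4923, 0.0659, 0.2376]
ee_rot: [[0.056, -0.998, -0.004], [-0.998, -0.056, -0.001], [0.001, 0.004, -1.0]]
wrist_force: [0.6, 0.5, -3.1]
gripper_width: 0.554
```

Request:
drive_tool:
  series:
    - [0.4,0.06,0,0]
    - [0.76,0.06,0,0]
    - [0.76,0.06,0,0]

```text
time_s: 5.95
tcp_pos: [0.4909, -0.0261, 0.238]
ee_rot: [[0.054, -0.999, -0.003], [-0.999, -0.054, -0.0], [0.0, 0.003, -1.0]]
wrist_force: [0.0, -0.7, -3.2]
gripper_width: 0.549
```

Request:
drive_tool:
  series:
    - [0.4,0.07,0,0]
    - [0.76,0.07,0,0]
    - [0.76,0.07,0,0]

```text
time_s: 6.32
tcp_pos: [0.4883, -0.1168, 0.2383]
ee_rot: [[0.055, -0.998, -0.002], [-0.998, -0.055, 0.0], [-0.0, 0.002, -1.0]]
wrist_force: [0.1, 1.0, -2.0]
gripper_width: 0.55
```

Request:
drive_tool:
  series:
    - [0.4,0.07,0,0.05]
    - [0.76,0.07,0,0.1]
    - [0.76,0.07,0,0.105]
    - [0.76,0.07,0,0.105]

```text
time_s: 6.82
tcp_pos: [0.4854, -0.2061, 0.2387]
ee_rot: [[-0.15, -0.989, -0.001], [-0.989, 0.15, 0.001], [-0.001, 0.001, -1.0]]
wrist_force: [0.1, -0.3, -2.5]
gripper_width: 0.548
```

Run:
```python
from h import *
from station import telemetry,capture
s=telemetry.sense();print(s["tcp_pos"],s["ee_rot"],s["gripper_width"])
c=capture("wrist");d=capture("side");np.savez("pics/w2.npz",**c);np.savez("pics/w2s.npz",**s)
o=np.zeros((600,800,3),np.uint8)
im=c["color"].copy();D=d["color"].copy()
for z,hx,hy in((.062,.110,.085),(.004,.106,.081)):
    P=box(.438,-.201,-8.7,z,hx,hy)
    cv2.polylines(im,[wproj(c,s,P).round().astype(int)],True,(255,0,0),1)
    cv2.polylines(D,[proj(d,P).round().astype(int)],True,(0,0,255),1)
o[:400,:640]=im
o[400:,:]=cv2.resize(D[90:190,250:450],None,fx=2,fy=2)[:200].repeat(1,1) if 0 else 0
t=cv2.resize(D[80:180,280:440],None,fx=2,fy=2);o[400:600,:320]=t
cv2.imwrite("pics/w2.png",o)
```

```text
[ 0.48543006 -0.20607868  0.2386955 ] [[-1.50464929e-01 -9.88614439e-01 -1.34036788e-03]
 [-9.88615189e-01  1.50463998e-01  7.70876180e-04]
 [-5.60422211e-04  1.44109788e-03 -9.99998805e-01]] 0.5478170942569569
```

View pics/w2.png

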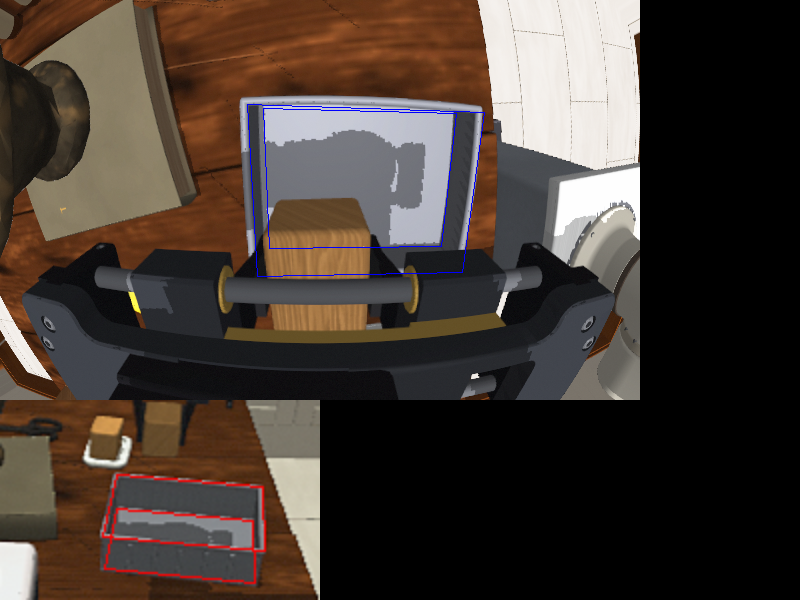

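The wrist view shows the held block upright at (318,265). The tote outline is within about 5 px, suggesting its centre is near (0.440, −0.202). Lowering A.

Request:
drive_tool:
  series:
    - [0.02,-0.02,0.4,0]
    - [0.02,-0.02,0.8,0]
    - [0.02,-0.02,1,0]
    - [0.02,-0.02,1,0]

```text
time_s: 7.42
tcp_pos: [0.4866, -0.2086, 0.1178]
ee_rot: [[-0.15, -0.989, -0.005], [-0.989, 0.15, 0.001], [0.0, 0.005, -1.0]]
wrist_force: [0.4, -0.5, -1.3]
gripper_width: 0.553
```

Request:
drive_tool:
  series:
    - [0,0,0.1,0]
    - [0,0,0.18,0]
    - [0,0,0.24,0]
    - [0,0,0.27,0]
    - [0,0,0.28,0]
    - [0,0,0.285,0]
    - [0,0,0.285,0]

```text
time_s: 8.3
tcp_pos: [0.4876, -0.2099, 0.0854]
ee_rot: [[-0.151, -0.988, 0.0], [-0.988, 0.151, -0.0], [0.0, -0.0, -1.0]]
wrist_force: [-0.1, -0.0, -1.7]
gripper_width: 0.555
```

Request:
drive_tool:
  series:
    - [0,0,0.006,0]
    - [0,0,0.012,0]
    - [0,0,0.015,0]
    - [0,0,0.015,0]

```text
time_s: 8.8
tcp_pos: [0.4874, -0.2098, 0.0836]
ee_rot: [[-0.151, -0.988, -0.0], [-0.988, 0.151, -0.0], [0.0, 0.0, -1.0]]
wrist_force: [-0.5, 0.9, -1.0]
gripper_width: 0.55
```

Request:
drive_tool:
  series:
    - [0,0,0,0]
    - [0,0,0,0]
    - [0,0,0,0]
    - [0,0,0,0]
  fingers: 62

```text
time_s: 9.3
tcp_pos: [0.4875, -0.2098, 0.0835]
ee_rot: [[-0.151, -0.988, 0.0], [-0.988, 0.151, -0.0], [0.0, -0.0, -1.0]]
wrist_force: [-0.3, 0.8, 0.6]
gripper_width: 0.709
```

Request:
drive_tool:
  series:
    - [0,0,-0.2,0]
    - [0,0,-0.6,0]
    - [0,0,-1,0]
    - [0,0,-1,0]
    - [0,0,-1,0]

```text
time_s: 9.93
tcp_pos: [0.4869, -0.2096, 0.2031]
ee_rot: [[-0.152, -0.988, -0.0], [-0.988, 0.152, 0.001], [-0.001, 0.001, -1.0]]
wrist_force: [0.2, -0.3, -0.7]
gripper_width: 0.715
```

Request:
drive_tool:
  series:
    - [-0.4,0.11,-0.3,0]
    - [-0.98,0.11,-0.3,0]
    - [-0.98,0.11,-0.3,0]
    - [-0.98,0.11,-0.3,0]
  fingers: 87

```text
time_s: 10.42
tcp_pos: [0.4917, -0.0912, 0.238]
ee_rot: [[-0.15, -0.989, -0.003], [-0.989, 0.15, -0.0], [0.001, 0.003, -1.0]]
wrist_force: [-0.9, -0.7, -0.2]
gripper_width: 0.983
```

Request:
drive_tool:
  series:
    - [-0.5,0.11,0,0]
    - [-0.98,0.11,0,0]
    - [-0.98,0.11,0,0]

```text
time_s: 10.8
tcp_pos: [0.4974, 0.0281, 0.2386]
ee_rot: [[-0.149, -0.989, -0.001], [-0.989, 0.149, -0.001], [0.001, 0.001, -1.0]]
wrist_force: [-0.3, -0.3, 0.2]
gripper_width: 0.998
```

Request:
drive_tool:
  series:
    - [-0.5,0.11,0,0]
    - [-0.98,0.11,0,0]
    - [-0.98,0.11,0,0]

```text
time_s: 11.18
tcp_pos: [0.5025, 0.146, 0.2385]
ee_rot: [[-0.15, -0.989, -0.001], [-0.989, 0.15, -0.001], [0.001, 0.001, -1.0]]
wrist_force: [-0.3, -0.4, -0.1]
gripper_width: 0.999
```

Request:
drive_tool:
  series:
    - [-0.5,0.11,0,-0.05]
    - [-0.98,0.11,0,-0.09]
    - [-0.98,0.11,0,-0.09]
    - [-0.98,0.11,0,-0.09]
    - [-0.98,0.11,0,-0.09]

```text
time_s: 11.8
tcp_pos: [0.5066, 0.2611, 0.2392]
ee_rot: [[0.025, -1.0, -0.001], [-1.0, -0.025, -0.001], [0.001, 0.001, -1.0]]
wrist_force: [-0.4, -0.5, 0.1]
gripper_width: 0.999
```

Run:
```python
from h import *
from station import telemetry,capture
s=telemetry.sense();print(np.round(s["tcp_pos"],4),np.round(s["ee_rot"],3).tolist())
c=capture("wrist");d=capture("side");np.savez("pics/w3.npz",**c);np.savez("pics/s3.npz",**d)
o=np.zeros((600,800,3),np.uint8);im=c["color"].copy();D=d["color"].copy()
cv2.polylines(im,[wproj(c,s,box(.506,.261,1.5,.056)).round().astype(int)],True,(255,0,0),1)
o[:400,:640]=im
o[400:,:480]=cv2.resize(D[105:185,310:470],(480,240),interpolation=cv2.INTER_CUBIC)[:200]
cv2.imwrite("pics/w3.png",o)
```

```text
[0.5066 0.2611 0.2392] [[0.025, -1.0, -0.001], [-1.0, -0.025, -0.001], [0.001, 0.001, -1.0]]
```

View pics/w3.png

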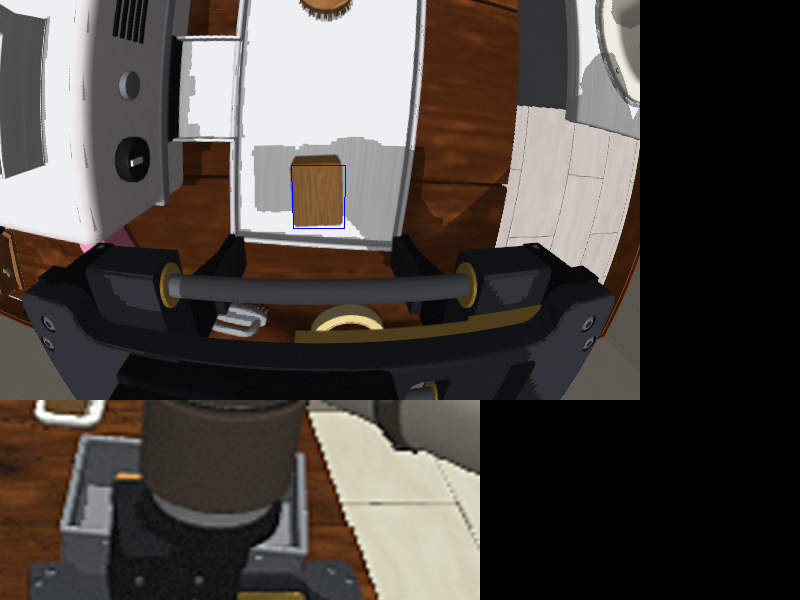

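The wrist view shows block B at (318,195), matching its outline within about 1–2 px, and the brush still standing at (325,5). Block A is partly visible in the tote, mostly hidden by the arm. Grasping B.

Request:
drive_tool:
  series:
    - [0,0,0.5,0]
    - [0,0,1,0]
    - [0,0,1,0]
    - [0,0,1,0]

```text
time_s: 12.4
tcp_pos: [0.5079, 0.2637, 0.1216]
ee_rot: [[0.029, -1.0, 0.003], [-1.0, -0.029, 0.002], [-0.001, -0.003, -1.0]]
wrist_force: [-0.5, 1.1, 1.2]
gripper_width: 0.996
```

Request:
drive_tool:
  series:
    - [0,0,0.15,0]
    - [0,0,0.25,0]
    - [0,0,0.3,0]
    - [0,0,0.3,0]
    - [0,0,0.3,0]

```text
time_s: 13.02
tcp_pos: [0.5068, 0.2634, 0.0841]
ee_rot: [[0.028, -1.0, 0.001], [-1.0, -0.028, 0.001], [-0.001, -0.001, -1.0]]
wrist_force: [-0.5, -0.0, -0.3]
gripper_width: 1.004
```

Request:
drive_tool:
  series:
    - [0,0,0,0]
    - [0,0,0,0]
    - [0,0,0,0]
    - [0,0,0,0]
    - [0,0,0,0]
    - [0,0,0,0]
    - [0,0,0,0]
  fingers: 40

```text
time_s: 13.9
tcp_pos: [0.5066, 0.2632, 0.0835]
ee_rot: [[0.028, -1.0, 0.0], [-1.0, -0.028, 0.0], [-0.0, -0.0, -1.0]]
wrist_force: [0.2, -0.1, 1.3]
gripper_width: 0.549
```

Request:
drive_tool:
  series:
    - [0,0,-0.3,0]
    - [0,0,-0.7,0]
    - [0,0,-1,0]
    - [0,0,-1,0]
    - [0,0,-1,0]

```text
time_s: 14.52
tcp_pos: [0.5055, 0.2625, 0.2019]
ee_rot: [[0.027, -1.0, -0.003], [-1.0, -0.027, -0.001], [0.001, 0.003, -1.0]]
wrist_force: [0.2, 0.8, -2.7]
gripper_width: 0.554
```

Request:
drive_tool:
  series:
    - [0,0,-0.3,0]
    - [0.45,0.26,-0.3,0]
    - [0.95,0.26,-0.3,0]
    - [0.95,0.26,-0.3,0]

```text
time_s: 15.02
tcp_pos: [0.4766, 0.1447, 0.2374]
ee_rot: [[0.024, -1.0, -0.005], [-1.0, -0.024, -0.003], [0.003, 0.005, -1.0]]
wrist_force: [0.6, 1.2, -2.2]
gripper_width: 0.555
```

Request:
drive_tool:
  series:
    - [0.45,0.13,0,0]
    - [0.95,0.26,0,0]
    - [0.95,0.26,0,0]

```text
time_s: 15.4
tcp_pos: [0.4484, 0.0308, 0.2377]
ee_rot: [[0.023, -1.0, -0.005], [-1.0, -0.023, -0.001], [0.001, 0.005, -1.0]]
wrist_force: [-0.1, 0.1, -1.8]
gripper_width: 0.55
```

Request:
drive_tool:
  series:
    - [0.45,0.13,0,0]
    - [0.95,0.26,0,0]
    - [0.95,0.26,0,0]

```text
time_s: 15.78
tcp_pos: [0.4213, -0.0835, 0.2381]
ee_rot: [[0.023, -1.0, -0.003], [-1.0, -0.023, -0.0], [0.0, 0.003, -1.0]]
wrist_force: [0.5, 0.8, -2.9]
gripper_width: 0.552
```

Request:
drive_tool:
  series:
    - [0.45,0.13,0,0.05]
    - [0.95,0.26,0,0.09]
    - [0.95,0.26,0,0.09]
    - [0.95,0.26,0,0.09]
    - [0.95,0.26,0,0.09]

```text
time_s: 16.4
tcp_pos: [0.3953, -0.1948, 0.2391]
ee_rot: [[-0.149, -0.989, -0.0], [-0.989, 0.149, 0.0], [-0.0, 0.0, -1.0]]
wrist_force: [0.2, 0.4, -2.0]
gripper_width: 0.55
```

Run:
```python
from h import *
from station import telemetry,capture
s=telemetry.sense();print(np.round(s["tcp_pos"],4),np.round(s["ee_rot"],3).tolist(),s["gripper_width"])
c=capture("wrist");d=capture("side")
o=np.zeros((600,800,3),np.uint8);im=c["color"].copy();D=d["color"].copy()
cv2.polylines(im,[wproj(c,s,box(.4874,-.2098,-8.7,.056)).round().astype(int)],True,(255,0,0),1)
cv2.polylines(im,[wproj(c,s,box(.440,-.202,-8.7,.062,.110,.085)).round().astype(int)],True,(255,0,0),1)
o[:400,:640]=im
o[400:,:480]=cv2.resize(D[105:185,310:470],(480,240),interpolation=cv2.INTER_CUBIC)[:200]
cv2.imwrite("pics/w4.png",o)
```

```text
[ 0.3953 -0.1948  0.2391] [[-0.149, -0.989, -0.0], [-0.989, 0.149, 0.0], [-0.0, 0.0, -1.0]] 0.5503441555427214
```

View pics/w4.png

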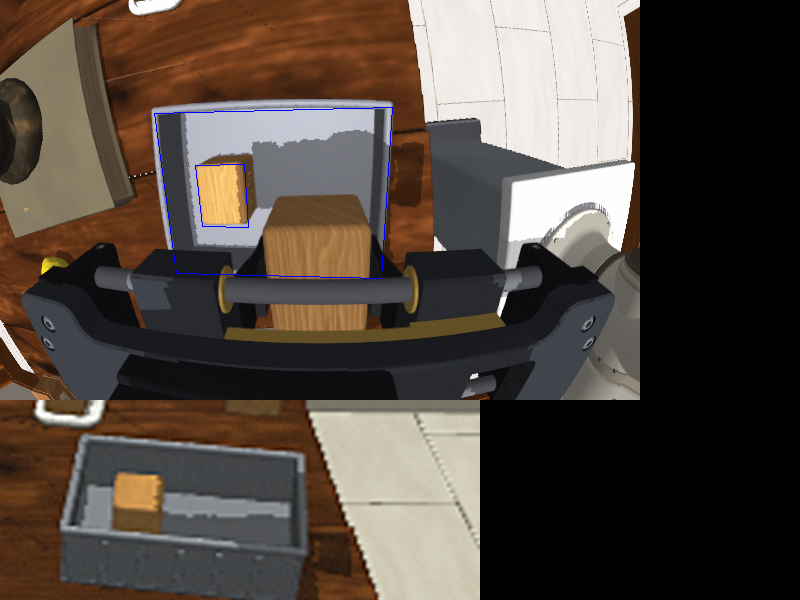

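Block A sits upright in the tote at (221,195), as planned. B is held above the free half. Lowering B.

Request:
drive_tool:
  series:
    - [0,0.02,0.4,0]
    - [0,0.02,0.8,0]
    - [0,0.02,1,0]
    - [0,0.02,1,0]
    - [0,0.02,1,0]

```text
time_s: 17.12
tcp_pos: [0.3934, -0.1955, 0.1205]
ee_rot: [[-0.15, -0.989, 0.002], [-0.989, 0.15, -0.001], [0.0, -0.002, -1.0]]
wrist_force: [0.1, 0.2, -1.3]
gripper_width: 0.549
```

Request:
drive_tool:
  series:
    - [0,0,0.1,0]
    - [0,0,0.18,0]
    - [0,0,0.24,0]
    - [0,0,0.27,0]
    - [0,0,0.28,0]
    - [0,0,0.285,0]
    - [0,0,0.285,0]
    - [0,0,0.285,0]

```text
time_s: 18.12
tcp_pos: [0.3922, -0.1958, 0.0854]
ee_rot: [[-0.151, -0.988, 0.0], [-0.988, 0.151, -0.0], [-0.0, -0.0, -1.0]]
wrist_force: [-0.6, -0.2, -2.1]
gripper_width: 0.553
```

Request:
drive_tool:
  series:
    - [0,0,0.006,0]
    - [0,0,0.012,0]
    - [0,0,0.016,0]
    - [0,0,0.016,0]

```text
time_s: 18.62
tcp_pos: [0.3921, -0.1958, 0.0834]
ee_rot: [[-0.151, -0.988, -0.0], [-0.988, 0.151, -0.0], [0.0, 0.0, -1.0]]
wrist_force: [-0.3, -0.2, 0.1]
gripper_width: 0.55
```

Request:
drive_tool:
  series:
    - [0,0,0,0]
    - [0,0,0,0]
    - [0,0,0,0]
    - [0,0,0,0]
  fingers: 62

```text
time_s: 19.12
tcp_pos: [0.3922, -0.1958, 0.0834]
ee_rot: [[-0.151, -0.988, 0.0], [-0.988, 0.151, -0.0], [-0.0, -0.0, -1.0]]
wrist_force: [-0.1, -0.3, 0.3]
gripper_width: 0.709
```

Request:
drive_tool:
  series:
    - [0,0,-0.2,0]
    - [0,0,-0.6,0]
    - [0,0,-1,0]
    - [0,0,-1,0]
    - [0,0,-1,0]

```text
time_s: 19.75
tcp_pos: [0.3916, -0.1956, 0.203]
ee_rot: [[-0.152, -0.988, -0.0], [-0.988, 0.152, 0.001], [-0.0, 0.001, -1.0]]
wrist_force: [0.2, -0.5, -0.0]
gripper_width: 0.715
```

Request:
drive_tool:
  series:
    - [0,0,-0.6,0]
    - [-0.5,0,-0.8,0]
    - [-0.8,0,-0.8,0]
    - [-0.8,0,-0.8,0]
    - [-0.8,0,-0.8,0]

```text
time_s: 20.38
tcp_pos: [0.4062, -0.101, 0.2979]
ee_rot: [[-0.151, -0.989, -0.003], [-0.989, 0.151, -0.0], [0.001, 0.003, -1.0]]
wrist_force: [-0.5, -0.7, 0.3]
gripper_width: 0.715
```

Run:
```python
from h import *
from station import telemetry,capture
s=telemetry.sense();print(np.round(s["tcp_pos"],4),s["time_s"])
c=capture("wrist");d=capture("side");e=capture("scene")
o=np.zeros((600,800,3),np.uint8)
o[:400,:640]=c["color"]
o[400:,:400]=cv2.resize(d["color"][105:185,310:470],(400,200),interpolation=cv2.INTER_CUBIC)
o[400:,400:]=cv2.resize(e["color"][150:260,250:470],(400,200),interpolation=cv2.INTER_CUBIC)
cv2.imwrite("pics/w5.png",o)
```

```text
[ 0.4062 -0.101   0.2979] 20.375
```

View pics/w5.png

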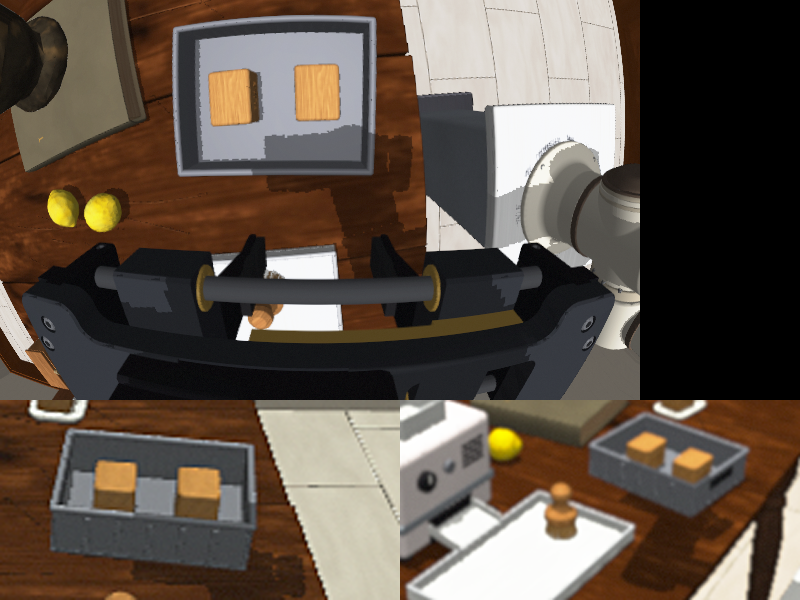

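Both blocks stand flat in the tote at (232,97) and (317,92). The brush is still standing in the tray, at (560,510) in the scene crop. The gripper is clear of everything.

```bash
python3 -c "
from station import order; print(order.finish_job())"
```

```text
the job is handed in; nothing more can be done
None
```

Both soap blocks from the catch tray are in the grey tote, side by side along its length, flat on the floor and the same way up. I handed the job in after about 20.5 s of robot time.

- **Final pictures:** the wrist, side and scene views all show both blocks upright in the tote and the brush still standing in the tray. The gripper was clear of everything.
- **Forces:** the wrist force readings at the end of each move stayed within about 3.5 N.
- **Disagreement:** the wrist view put the tote 2–3 mm from where the side-camera fit did. I used a position between the two, and the clearances were well above that.
- **Look-alikes:** I didn't touch the pink block or the block in the white dish.

No check failed.

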